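# Load a thread dispenser and snap its cover on

## Task

Load the thread dispenser: roll the lying black spool along the table, without lifting it, through the open mouth of the white housing until it rests against the stop wall inside. Then set the grey cover squarely over the housing and press it straight down until both clip arms have snapped under the housing's rims and it is fully home. Let go, and leave the blue spool and the glass dish where they stand.

Things in the scene. Friction and masses are not known exactly. Their poses are not given: they have to be found in the camera images.
- housing: White thread-dispenser housing, fixed; origin on the table under its middle. The spool rolls in along its +x: mouth at -x, stop wall at +x (inner face x = 26 mm). No floor or roof. Side walls 4 mm thick, x = -34 to 34 mm, inner faces at y = -36 and 36 mm, tops at z = 58 mm. Catch rim outside each: z = 45 to 50 mm, out to 44 mm from the middle. In the mouth a ramp rises 2 mm from x = -25 to -11.5 mm, then steps down.
- spool_home (a point): Where the black spool's centre must come to rest in the housing (axes as the housing's, 25 mm above the table): touching the stop wall, or up to 2 mm short of it, kept from rolling out by the 2 mm step of the ramp it was rolled over.
- cover_home (a point): Where the cover's grip point must finally be, 82 mm above the table over the housing's middle (axes as the housing's). The cover's x then lies along this x, either way round, its plate on the wall tops, clips outside the side walls, legs beyond the walls' ends (2 mm play), small lugs inside the walls (1 mm play).
- spool_center (a point): Centre of the black thread spool lying on its side, 51 mm in diameter, 60 mm long, about 0.09 kg. Its y axis is the axle (x and z turn as it rolls). It starts 110 to 170 mm out along the housing's -x, within 4 mm of the mouth's middle line, axle nearly parallel to the housing's y. Rolls with slight resistance and soon stops; two spread fingers held low behind it push it straight.
- cover_grip (a point): Grip point in the grey cover's rib, 56 mm over its feet. Rib 14 mm thick (x), 46 mm long (y), from the plate (20 mm below this point) to its flat top 10 mm above. Plate 80 x 84 x 4 mm on four corner legs; clip arms at y = 45 to 48 mm either side, down to 54 mm below this point. Alike both ways round. 0.14 kg. Stands left or right of the housing, the glass dish on the other side.
- cover_press (a point): Middle of the flat top of the cover's rib (14 x 46 mm), where to press, 10 mm above the grip point. The clips' ramps meet the rims with the grip point about 99 mm above the table; laid on, it settles to 95 to 98 mm; about 8 to 15 N straight down then snaps them, and it stops on the wall tops.
- clip_a (a joint): Clip arm on the cover's +y side, rad: 0 = straight down (at rest or snapped), grows as it is bent outward (about 0.11 while riding over the rim); springs back.
- clip_b (a joint): Clip arm on the cover's -y side, the same.
- blue_spool_center (a point): Centre of the standing spool of blue thread, 51 mm in diameter, 60 mm tall; a bystander.
- dish_center (a point): Centre of the octagonal glass dish, 67 mm wide, 18 mm high; a bystander.
There are look-alikes about, which are no part of the job. Leave any orange or yellow look-alike of the part that bears cover_grip alone.

How it is judged:
By the outcome, as a careful person would: the job done as asked, in the order asked, and still so for the second after the job is handed in, with the robot touching nothing.
It also fails if it takes over 61 s, if anything falls off the work surface, if the arm or the gripper's body presses on something with over 40 N, if the wrist force passes 120 N, or if a joint passes its speed limit or range.

## Robot

A 7-joint arm with a two-finger parallel gripper is mounted at the origin on a cart in front of the work surface, level with it; the furniture and walls round the work are solid. World frame = base frame: x ahead of the robot, y to its left, z up, the work surface at z = 0. Lengths are in m, angles in rad, forces in N, time in s.
With the tool pointing down it reaches from about 0.425 to 0.875 m from the base axis. Payload 4.7 kg.
Tool frame: the origin (TCP) lies midway between the tips of the shut fingers; the grasp point (between the pads) lies 19 mm behind it (ctrl.grip_point_offset is the distance from the TCP to the grasp point, in m); z points along the fingers, y is the line along which they close (so a half turn about z gives the same grasp; the last joint's range is limited). The gripper opens to 87 mm and grips with 3 to 60 N. Pads are 19 mm wide; open, the fingers measure 117 mm over their backs; the gripper's body (75 mm by 190 mm) begins 51 mm behind the grasp point.
Start: joints at [-1.206, 0.321, -0.07, 1.45, 0.023, 1.371, -0.057], TCP at [0.223, 0.61, 0.192] pointing down, gripper open.
Joint ranges: [-2.86, 2.86], [-0.3, 2.09], [-1.38, 1.24], [0.06, 2.45], [-1.56, 4.7], [0.09, 2.05], [-2.69, 2.69]. Speed limits (rad/s): [2.57, 2.57, 3.14, 3.14, 3.14, 3.14, 3.14].

## Interface

Orientations are given as a rotation vector (axis times angle).
In Python, from bench import ctrl gives the robot as it stands.
- The arm moves only by the tool move_arm, never from a script. Its argument "increments" is text: rows parted by semicolons, each of 7 numbers parted by spaces: the shift along the world's x, y, z in mm, then the turn, a rotation vector about the world's x, y, z in degrees, then the closure in counts, from 0 (fully open) to 255 (shut). A call has exactly 8 rows; each row shifts and turns the commanded pose from where the row before left it; what a row does not reach is not made up. A row lasts 1/12 s, in which the tool goes at most 41.7 mm and 7.16 degrees, less where a joint would pass 70% of its speed; a pose out of reach is approached as far as the arm can. A call with a gripper value outside its range is refused whole. The fingers move at their own pace and stop on an object; "grip_force" is the grip in N (left out, the last holds). Time passes only in rows, so rows that do not move let the fingers close, or fill a call up. It gives the time, the measured TCP pose, the force, the opening and the grip force at its end, in the units of the state.
- ctrl.get_state(): the state, without advancing time (a new reading comes with each control period).
- ctrl.get_image(name): name is "side" or "top" or "wrist"; returns a dict with "frame" (400x640x3 uint8, red, green, blue), "depth" (400x640 float32, m along the optical axis (not along the pixel's ray), 0 where there is no reading), "fx", "fy", "cx", "cy" (pixels), "position" and "orientation" of the camera in the world. Camera axes: x right, y down, z forward; pixel columns grow to the right and rows downward; lengths in m; the calibration is good to about 2 mm. The wrist camera is an equidistant fisheye: a pixel r from the principal point sees the ray r / f radians off the axis. A picture is of the moment at which its call begins.
- ctrl.close_job(): hands the job in; it is judged then, once.
Trained networks look in a picture, given as the dict that the camera call returned (one of the last four; its "shot" number tells which), for a name from the list of things; names that differ only in an ending like _2 or _b are one class to them, and where a whole thing is asked for, a point or a joint stands for the part that bears it (a point fixed in the world has none). Each returns a list of dicts, best first, with "score" (0 to 1); they miss things now and then, are a little off and sometimes report something else, mostly with a low value. They report only what shows in the picture. A call takes as long as a camera call. They do not tell look-alikes from the thing itself.
- ctrl.find_in(target, picture): "centre" ([x, y, z] in m, in world coordinates, good to about 4 mm: the middle of the surface that is visible of it).
- ctrl.silhouettes(target, picture): "region" (400x640 bool, what is visible of it).
The state is a dict: "time": time; "joint_positions": joint angles; "qd": joint speeds; "joint_torque": joint torques, N m; "position": TCP position; "tool_rot": TCP orientation; "ft_force": force on the tool from outside, world axes, zero at the start; "torque": the same for the moment, N m; "grip_width": opening from 0.0 (shut) to 1.0 (fully open); "grip_force": force on a finger pad.
Only numpy, scipy, OpenCV 4.12 (cv2) and the standard library are available. Lean on these libraries where they do the work, as an engineer would, in place of code of your own. Each camera call takes 0.05 s, during which the arm holds its last target. There are 200 camera calls.

## Working session

There is one attempt and no reset: what is moved stays moved. The work goes in short steps, Python scripts to look and compute and a tool call to move; the robot and the scene stay as the last step left them, time stands still between calls to the robot, and variables do not carry over. Pictures are saved under pics/ and viewed, at most 10 in all, crops included, and the job is handed in when it is done.

Besides the shell and the picture viewer there is one more tool, called after "Emit:" by a JSON object that holds its "method" and its "body". move_arm: Moves the arm, as the interface text tells. Its arguments: {"type":"object","properties":{"increments":{"type":"string"},"grip_force":{"type":"number"}},"required":["increments"]}

```bash
mkdir -p pics
cat > h.py <<'E'
from bench import ctrl
import numpy as np, cv2
from scipy.spatial.transform import Rotation as R
def Rm(o):
    o=np.array(o,float)
    return o if o.shape==(3,3) else (R.from_rotvec(o).as_matrix() if o.size==3 else R.from_quat(o).as_matrix())
def cloud(p):
    d=p["depth"];v,u=np.indices(d.shape)
    x=(u-p["cx"])/p["fx"];y=(v-p["cy"])/p["fy"]
    P=np.stack([x*d,y*d,d],-1)
    return P@Rm(p["orientation"]).T+np.array(p["position"])
def save(n,im): cv2.imwrite(f"pics/{n}.png",im[...,::-1])
E
python3 - <<'E'
from h import *
for n in ["top","side"]:
    p=ctrl.get_image(n); save(n,p["frame"]); print(n,p["position"],p["orientation"],p["fx"],p["cx"],p["cy"])
    C=cloud(p); np.save(n+".npy",C)
    for t in ["housing","spool_center","cover_grip","blue_spool_center","dish_center"]:
        for r in ctrl.find_in(t,p)[:4]:
            c=np.array(r["centre"]); q=Rm(p["orientation"]).T@(c-np.array(p["position"]))
            print(t,round(r["score"],2),c.round(3),(q[:2]/q[2]*p["fx"]+[p["cx"],p["cy"]]).round())
s=ctrl.get_state(); print(s["time"],s["position"],s["tool_rot"],s["grip_width"])
E
```

```text
top [0.1835207  0.02392412 1.72185223] [-2.15344822  2.07391592 -0.22187007] 484.0845782659534 325.4721453954481 203.90404422896844
housing 0.78 [0.511 0.007 0.016] [330. 212.]
spool_center 0.77 [ 0.496 -0.11   0.042] [364. 216.]
cover_grip 0.73 [0.371 0.077 0.036] [309. 250.]
cover_grip 0.64 [0.506 0.27  0.041] [256. 209.]
cover_grip 0.62 [0.393 0.417 0.035] [212. 240.]
cover_grip 0.56 [0.651 0.189 0.037] [281. 171.]
blue_spool_center 0.5 [ 0.71  -0.015  0.061] [339. 155.]
dish_center 0.51 [ 0.562 -0.315  0.004] [419. 202.]
side [ 0.25666819 -0.81985357  0.8973998 ] [-2.28358891  0.36021381 -0.17237179] 440.5221274945238 319.46954507769226 196.4156188485434
housing 0.78 [0.527 0.032 0.024] [314. 214.]
spool_center 0.61 [ 0.496 -0.124  0.041] [321. 252.]
cover_grip 0.95 [0.639 0.183 0.033] [333. 172.]
cover_grip 0.84 [0.498 0.263 0.033] [283. 165.]
cover_grip 0.77 [0.368 0.065 0.032] [256. 216.]
cover_grip 0.71 [0.392 0.398 0.036] [242. 146.]
blue_spool_center 0.79 [ 0.712 -0.026  0.04 ] [382. 209.]
dish_center 0.67 [ 0.562 -0.309  0.012] [372. 312.]
0.6 [0.2234185  0.61039736 0.19218388] [5.48221722e-01 3.09333412e+00 4.80497610e-05] 1.0021791638057176
```

View pics/top.png

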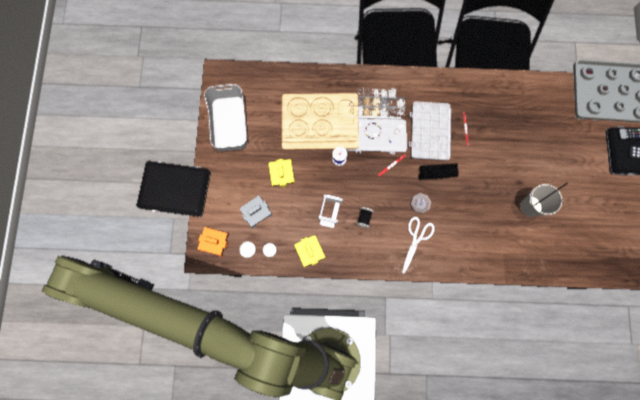

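View pics/side.png

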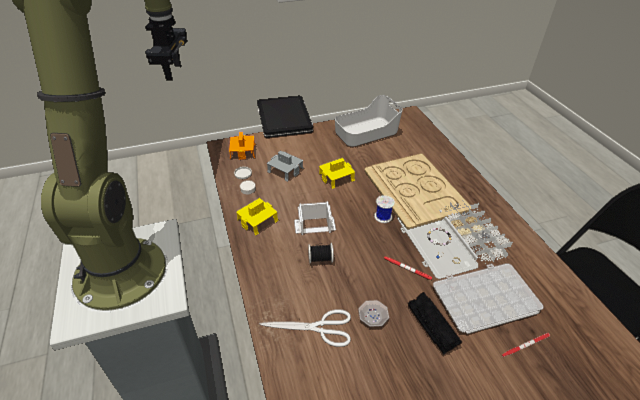

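The grey cover is the one at top px (256,209) / side (283,165). The yellow ones at top (309,250) and (281,171) and the orange at (212,240) are look-alikes. The black spool is at top (364,216), the housing at (330,212), the blue spool at (339,155) and the dish at (420,202). Next I measure poses and check with one enlarged crop.

Run:
```python
from h import *
T=np.load("top.npy");S=np.load("side.npy")
def sel(P,c,r,z0,z1):
    P=P.reshape(-1,3); return P[(np.hypot(P[:,0]-c[0],P[:,1]-c[1])<r)&(P[:,2]>z0)&(P[:,2]<z1)]
for n,P in (("top",T),("side",S)):
    for nm,c,r,zs in (("house tops",(.515,.01),.065,(.05,.07)),("spool",(.496,-.115),.05,(.012,.07)),("cover plate",(.503,.267),.07,(.028,.046)),("rib",(.503,.267),.05,(.055,.08))):
        q=sel(P,c,r,*zs)
        if len(q)<4: print(n,nm,len(q));continue
        rc=cv2.minAreaRect((q[:,:2]*1000).astype(np.float32)); 
        print(n,nm,len(q),np.round(rc[0],1),np.round(rc[1],1),round(rc[2],1),"z",np.percentile(q[:,2],[5,50,95]).round(3))
im=cv2.imread("pics/top.png")[170:255,225:390]
im2=cv2.imread("pics/side.png")[130:280,220:400]
a=cv2.resize(im,(800,412),interpolation=cv2.INTER_CUBIC)[:,:]
b=cv2.resize(im2,(600,500),interpolation=cv2.INTER_CUBIC)
cv2.imwrite("pics/crop1.png",b)
```

```text
top house tops 95 [518.3   7.6] [64.7 87.7] 78.8 z [0.051 0.056 0.063]
top spool 228 [ 496.1 -110.2] [55.7 64.5] 76.3 z [0.024 0.042 0.051]
top cover plate 462 [504.3 275.3] [81.5 95.8] 36.5 z [0.03  0.035 0.042]
top rib 62 [503.2 274.8] [16.3 44.9] 38.5 z [0.056 0.066 0.072]
side house tops 160 [521.9   8.1] [67.5 87.3] 78.2 z [0.051 0.056 0.061]
side spool 394 [ 498.1 -115.4] [49.9 60.2] 76.6 z [0.021 0.041 0.049]
side cover plate 362 [506.6 275.3] [84.6 99.7] 36.0 z [0.031 0.036 0.042]
side rib 75 [507.4 273.2] [17.7 49.8] 38.5 z [0.056 0.065 0.068]
```

View pics/crop1.png

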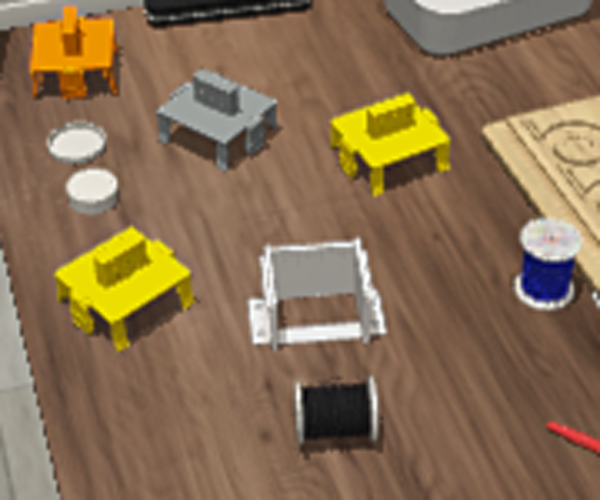

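Confirmed: the grey cover sits at crop (215,110), with yellow ones at (125,270) and (390,130). The housing's mouth faces the black spool at (335,410). First I travel to above the housing.

Emit:
{"method": "move_arm", "body": {"increments": "22 -35 5 0 0 -5 170; 22 -35 5 0 0 -5 170; 22 -35 5 0 0 -5 170; 22 -35 5 0 0 -5 170; 22 -35 5 0 0 -5 170; 22 -35 5 0 0 -5 170; 22 -35 5 0 0 -5 170; 22 -35 5 0 0 -5 170"}}

```text
time: 1.27
position: [0.4002, 0.3286, 0.2328]
tool_rot: [1.579, 2.716, 0.002]
ft_force: [0.4, -0.2, 0.5]
grip_width: 0.482
grip_force: 0.0
```

Emit:
{"method": "move_arm", "body": {"increments": "12 -38 5 0 0 -5 170; 12 -38 5 0 0 -5 170; 12 -38 5 0 0 -5 170; 12 -38 5 0 0 -5 170; 12 -38 5 0 0 -5 170; 12 -38 5 0 0 -5 170; 12 -38 5 0 0 -5 170; 12 -38 5 0 0 -5 170"}}

```text
time: 1.93
position: [0.4956, 0.0245, 0.2729]
tool_rot: [2.412, 2.012, 0.002]
ft_force: [0.5, 0.4, -0.6]
grip_width: 0.329
grip_force: 0.0
```

```bash
cat >> h.py <<'E'
def wcloud(p):
    d=p["depth"];v,u=np.indices(d.shape)
    x=(u-p["cx"])/p["fx"];y=(v-p["cy"])/p["fy"]
    r=np.hypot(x,y); k=np.where(r>1e-6,np.tan(np.minimum(r,1.5))/np.maximum(r,1e-6),1)
    P=np.stack([x*k*d,y*k*d,d],-1); P[d<=0]=np.nan; P[r>1.3]=np.nan
    return P@Rm(p["orientation"]).T+np.array(p["position"])
def sel(P,c,r,z0,z1):
    P=P.reshape(-1,3); P=P[np.isfinite(P[:,0])]
    return P[(np.hypot(P[:,0]-c[0],P[:,1]-c[1])<r)&(P[:,2]>z0)&(P[:,2]<z1)]
def rect(q):
    rc=cv2.minAreaRect((q[:,:2]*1000).astype(np.float32)); return len(q),np.round(rc[0],1),np.round(rc[1],1),round(rc[2],1),"z",np.percentile(q[:,2],[5,50,95]).round(4)
def st():
    s=ctrl.get_state(); M=Rm(s["tool_rot"]); print("t",round(s["time"],2),"pos",(np.array(s["position"])*1000).round(1),"ty",round(np.degrees(np.arctan2(M[1,1],M[0,1])),2),"tz",M[:,2].round(3),"F",np.round(s["ft_force"],1),"w",round(s["grip_width"]*87,1),"gf",np.round(s["grip_force"],1),"q",np.round(s["joint_positions"],2))
E
python3 - <<'E'
from h import *
st()
p=ctrl.get_image("wrist"); save("w1",p["frame"]); P=wcloud(p); np.save("w1.npy",P); print(p["position"],p["fx"],Rm(p["orientation"])[:,2])
for nm,c,r,zs in (("house tops",(.518,.008),.065,(.053,.066)),("spool",(.497,-.113),.05,(.012,.07)),("spool top",(.497,-.113),.05,(.044,.07)),("cover plate",(.505,.275),.07,(.028,.046)),("rib",(.505,.275),.05,(.055,.08))):
    q=sel(P,c,r,*zs); print(nm,rect(q) if len(q)>4 else len(q))
E
```

```text
t 1.93 pos [495.6  24.5 272.9] ty -10.34 tz [ 0.001  0.001 -1.   ] F [ 0.5  0.4 -0.6] w 28.6 gf 0.0 q [-0.62 -0.06  0.49  1.71  0.03  1.48 -0.31]
[0.50801827 0.09229327 0.46545122] 309.70691628693146 [-0.04423635 -0.25065482 -0.96706531]
house tops (493, array([519.9,  10. ]), array([67.7, 81.4]), 79.0, 'z', array([0.0555, 0.0577, 0.0593]))
spool (376, array([491.9, -98.2]), array([23.2, 43.5]), 75.1, 'z', array([0.0229, 0.0372, 0.0436]))
spool top (13, array([ 489. , -100.4]), array([ 5.4, 38. ]), 70.1, 'z', array([0.0441, 0.0447, 0.0476]))
cover plate (1026, array([495.8, 242.9]), array([45.7, 90.8]), 77.4, 'z', array([0.0342, 0.036 , 0.0377]))
rib 0
```

View pics/w1.png

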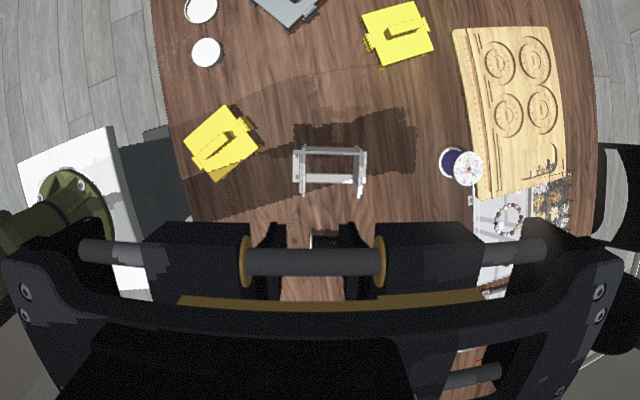

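Emit:
{"method": "move_arm", "body": {"increments": "-1 -27 0 0 0 -0.7 158; -1 -27 0 0 0 0 158; -2 -28 0 0 0 0 158; -1 -28 0 0 0 0 158; -1 -28 0 0 0 0 158; -2 -27 0 0 0 0 158; -1 -27 -30 0 0 0 158; -1 0 -30 0 0 0 158"}}

```text
time: 2.65
position: [0.4857, -0.1726, 0.2136]
tool_rot: [2.424, 1.989, 0.003]
ft_force: [0.2, -0.4, -0.4]
grip_width: 0.383
grip_force: 0.0
```

Emit:
{"method": "move_arm", "body": {"increments": "0 0 -38 0 0 0 158; 0 0 -38 0 0 0 158; 0 0 -38 0 0 0 158; 0 0 -38 0 0 0 158; 0 0 -30 0 0 0 158; 0 0 -15 0 0 0 158; 0 0 0 0 0 0 158; 0 0 0 0 0 0 158"}}

```text
time: 3.32
position: [0.485, -0.1655, 0.015]
tool_rot: [-2.42, -2.002, 0.002]
ft_force: [2.6, 0.8, -0.1]
grip_width: 0.382
grip_force: 0.0
```

```bash
cat >> h.py <<'E'
H=np.array([520,10.]);U=np.array([np.cos(np.radians(79)),np.sin(np.radians(79))]);V=np.array([-U[1],U[0]])
def hf(xy): d=np.array(xy)[:2]-H; return np.round([d@U,d@V],1)
E
python3 - <<'E'
from h import *
st(); print(hf(np.array(ctrl.get_state()["position"])*1000))
p=ctrl.get_image("wrist"); save("w2",p["frame"]); P=wcloud(p)
q=sel(P,(.497,-.113),.05,.012,.07); print(rect(q) if len(q)>4 else len(q))
q=sel(P,(.52,.01),.065,.053,.066); print(rect(q) if len(q)>4 else len(q))
p=ctrl.get_image("side"); save("s2",p["frame"][180:340,220:440]);P=cloud(p)
q=sel(P,(.497,-.113),.05,.035,.07); print(rect(q))
E
```

```text
t 3.32 pos [ 485.  -165.5   15. ] ty -10.79 tz [-0.001 -0.    -1.   ] F [ 2.6  0.8 -0.1] w 33.2 gf 0.0 q [-0.37  0.24  0.72  2.01 -0.19  0.97  0.25]
[-179.     0.9]
(8860, array([ 494., -124.]), array([71.6, 60.9]), 77.1, 'z', array([0.0333, 0.044 , 0.0531]))
0
(99, array([ 506.1, -121. ]), array([31.3, 39.3]), 81.0, 'z', array([0.036 , 0.0432, 0.0475]))
```

View pics/w2.png

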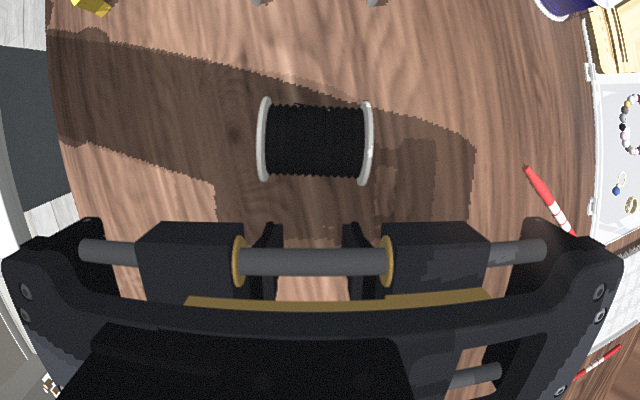

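Emit:
{"method": "move_arm", "body": {"increments": "1.3 5.9 0 0 0 -0.1 158; 1.3 5.9 0 0 0 -0.1 158; 1.3 5.9 0 0 0 0 158; 1.3 5.9 0 0 0 0 158; 1.2 5.9 0 0 0 0 158; 1.2 5.9 0 0 0 0 158; 1.2 5.9 0 0 0 0 158; 1.2 5.9 0 0 0 0 158"}}

```text
time: 4.08
position: [0.4965, -0.1204, 0.0181]
tool_rot: [2.423, 1.996, -0.0]
ft_force: [-9.4, -3.7, 29.5]
grip_width: 0.383
grip_force: 14.6
```

Emit:
{"method": "move_arm", "body": {"increments": "1.1 5.9 0 0 0 0 158; 1.1 5.9 0 0 0 0 158; 1.1 5.9 0 0 0 0 158; 1.1 5.9 0 0 0 0 158; 1.1 5.9 0 0 0 0 158; 1.1 5.9 0 0 0 0 158; 1.1 5.9 0 0 0 0 158; 1.1 5.9 0 0 0 0 158"}}

```text
time: 4.75
position: [0.508, -0.0705, 0.0203]
tool_rot: [2.422, 1.998, 0.009]
ft_force: [-5.4, 0.7, 31.2]
grip_width: 0.385
grip_force: 15.3
```

Run:
```python
from h import *
st(); print(hf(np.array(ctrl.get_state()["position"])*1000))
p=ctrl.get_image("wrist"); save("w3",p["frame"]); P=wcloud(p)
for r in ctrl.find_in("spool_center",p)[:2]: print(r["score"],r["centre"],hf(np.array(r["centre"])*1000))
q=sel(P,(.52,.01),.065,.053,.066); print(rect(q) if len(q)>4 else len(q))
```

```text
t 4.75 pos [508.  -70.5  20.3] ty -10.96 tz [ 0.006  0.002 -1.   ] F [-5.4  0.7 31.2] w 33.5 gf 15.3 q [-0.51  0.21  0.66  2.01 -0.16  0.97  0.04]
[-81.3  -3.5]
0.86 [0.5035, -0.0581, 0.0376] [-70.    3.2]
(3664, array([520.2,  10.2]), array([67.8, 80.7]), 78.7, 'z', array([0.0541, 0.0576, 0.0589]))
```

View pics/w3.png

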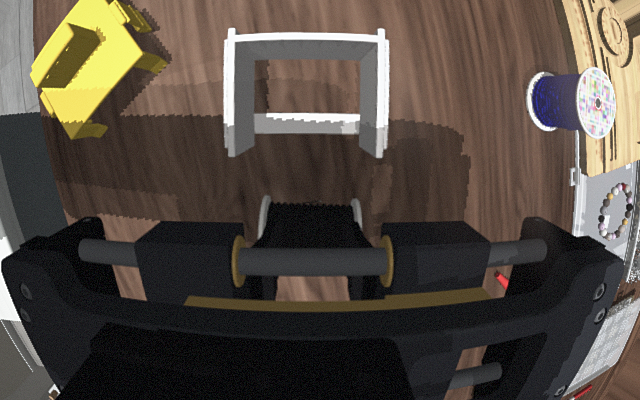

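Run:
```python
from h import *
for n in ("wrist","side","top"):
    p=ctrl.get_image(n); P=(wcloud if n=="wrist" else cloud)(p)
    r=ctrl.silhouettes("spool_center",p)
    if n=="side": save("s3",cv2.resize(p["frame"][180:320,240:400],(800,700))[:600])
    for k in r[:1]:
        m=k["region"]; q=P[m]; q=q[np.isfinite(q[:,0])&(q[:,2]>.005)&(q[:,2]<.07)]*1000
        h=np.c_[(q[:,:2]-H)@U,(q[:,:2]-H)@V,q[:,2]]
        print(n,round(k["score"],2),len(h),np.percentile(h,[2,50,98],axis=0).round(1).tolist())
st()
```

```text
wrist 0.89 3400 [[-87.2, -31.0, 21.6], [-73.2, -2.0, 39.4], [-65.4, 25.8, 46.7]]
side 0.68 353 [[-112.4, -32.3, 16.6], [-103.0, -3.5, 40.0], [-78.0, 26.5, 50.1]]
t 5.15 pos [508.1 -69.8  20.2] ty -10.93 tz [ 0.006  0.003 -1.   ] F [-5.6  2.7 32.2] w 33.3 gf 16.0 q [-0.51  0.21  0.66  2.01 -0.16  0.97  0.04]
```

View pics/s3.png

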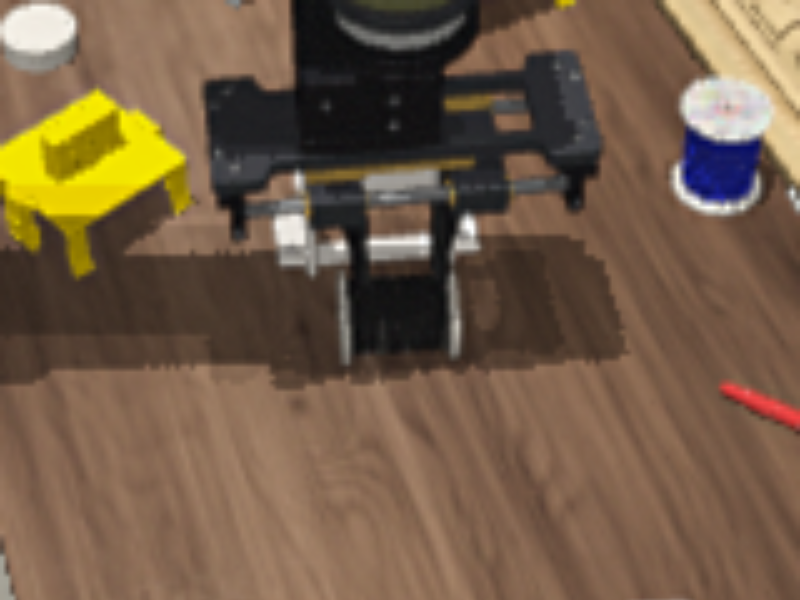

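Run:
```python
from h import *
p=ctrl.get_image("side"); P=cloud(p)*1000
for c in (312,320,329):
    print("col",c)
    for v in range(214,256,2):
        q=P[v,c]; print(v,hf(q),q[2].round(1),p["frame"][v,c].tolist())
p=ctrl.get_image("wrist"); P=wcloud(p)*1000
for c in (250,265,275,310,345,355,370):
    print("wcol",c)
    for v in range(190,300,8):
        q=P[v,c]; print(v,hf(q),q[2].round(1),p["frame"][v,c].tolist(),end=" | ")
```

```text
col 312
214 [-104.8   16.1] 148.7 [128, 101, 43]
216 [-106.5   16.3] 143.6 [110, 107, 105]
218 [-115.1   17.3] 145.3 [51, 49, 49]
220 [-119.    17.7] 142.4 [51, 53, 56]
222 [-116.6   17.5] 133.1 [41, 37, 34]
224 [-120.7   18. ] 130.4 [29, 32, 35]
226 [-90.9  14.7] 92.4 [21, 22, 23]
228 [-89.9  14.6] 84.1 [40, 41, 38]
230 [-93.4  15. ] 80.5 [27, 28, 27]
232 [-90.4  14.7] 69.9 [23, 23, 22]
234 [-90.8  14.7] 62.8 [24, 27, 26]
236 [-92.5  14.9] 57.1 [25, 27, 27]
238 [-89.   14.6] 45.6 [18, 17, 18]
240 [-99.2  15.7] 49.1 [18, 18, 18]
242 [-98.1  15.6] 40.2 [17, 18, 20]
244 [-102.    16.1] 36.9 [19, 19, 21]
246 [-107.2   16.7] 35.0 [23, 22, 22]
248 [-104.9   16.4] 24.5 [17, 17, 17]
250 [-109.6   16.9] 22.0 [34, 30, 28]
252 [-98.3  15.7] 0.8 [71, 54, 43]
254 [-104.2   16.4] -0.3 [86, 66, 53]
col 320
214 [-105.3   -3.4] 147.0 [147, 134, 112]
216 [ 25.5 -21.3] 9.7 [161, 158, 151]
218 [-112.1   -2.6] 140.1 [88, 88, 86]
220 [-114.2   -2.4] 135.3 [91, 89, 89]
222 [  8.2 -19.2] 3.0 [134, 102, 79]
224 [  3.7 -18.7] -0.4 [105, 78, 62]
226 [ -7.9 -17.2] 3.5 [108, 84, 70]
228 [-14.5 -16.3] 2.2 [242, 
[... 4387 characters left out ...]
2] | 270 [-53.1 -14.9] 138.4 [58, 57, 62] | 278 [-78.  -21.4] 100.1 [14, 20, 15] | 286 [-81.7 -21.6] 100.7 [31, 32, 31] | 294 [-86.3 -22. ] 99.8 [26, 25, 28] | wcol 370
190 [-64.6 -45.4] 0.4 [62, 49, 43] | 198 [-70.6 -45.8] -0.1 [62, 49, 41] | 206 [-76.3 -45.9] 1.0 [79, 61, 53] | 214 [-82.9 -46.5] -0.2 [75, 61, 54] | 222 [-88.9 -46.8] 0.4 [70, 57, 50] | 230 [-95.3 -47.2] 0.3 [73, 57, 50] | 238 [-102.2  -47.8] -0.8 [84, 70, 62] | 246 [-70.6 -30.2] 83.9 [0, 0, 0] | 254 [-48.9 -19. ] 137.3 [52, 54, 54] | 262 [-51.2 -19.1] 137.6 [57, 58, 62] | 270 [-53.6 -19.2] 137.8 [62, 61, 61] | 278 [-69.9 -24.7] 114.3 [8, 10, 10] | 286 [-72.1 -24.5] 116.5 [13, 16, 16] | 294 [-75.8 -24.9] 116.2 [14, 16, 17] |
```

The fingers have sunk into or onto the spool (31 N upward) instead of rolling it. I'll ease straight up a little and check the force.

Emit:
{"method": "move_arm", "body": {"increments": "0 0 2 0 0 0 158; 0 0 2 0 0 0 158; 0 0 2 0 0 0 158; 0 0 2 0 0 0 158; 0 0 2 0 0 0 158; 0 0 0 0 0 0 158; 0 0 0 0 0 0 158; 0 0 0 0 0 0 158"}}

```text
time: 5.92
position: [0.5039, -0.0712, 0.0249]
tool_rot: [-2.424, -1.998, 0.001]
ft_force: [0.8, 0.2, -0.1]
grip_width: 0.38
grip_force: 0.0
```

```bash
cat >> h.py <<'E'
def spool(n="side"):
    p=ctrl.get_image(n); P=(wcloud if n=="wrist" else cloud)(p)
    for k in ctrl.silhouettes("spool_center",p)[:1]:
        m=k["region"]; q=P[m]; q=q[np.isfinite(q[:,0])&(q[:,2]>.005)&(q[:,2]<.09)]*1000
        h=np.c_[(q[:,:2]-H)@U,(q[:,:2]-H)@V,q[:,2]]
        print(n,round(k["score"],2),len(h),np.percentile(h,[2,50,98],axis=0).round(1).tolist())
    return p,P
def tcp(): print("tcp hf",hf(np.array(ctrl.get_state()["position"])*1000))
E
python3 - <<'E'
from h import *
st();tcp();spool()
E
```

```text
t 5.92 pos [503.9 -71.2  24.9] ty -11.0 tz [-0.001 -0.    -1.   ] F [ 0.8  0.2 -0.1] w 33.1 gf 0.0 q [-0.52  0.2   0.67  2.01 -0.15  0.98  0.03]
tcp hf [-82.7   0.3]
side 0.59 353 [[-112.6, -32.4, 17.5], [-103.9, -4.0, 40.0], [-81.4, 26.6, 50.0]]
```

Run:
```python
from h import *
P=np.load("w1.npy")*1000; P=P.reshape(-1,3);P=P[np.isfinite(P[:,0])]
t=np.array([495.6,24.5,272.9]); d=P-t
ty=np.array([np.cos(np.radians(-10.3)),np.sin(np.radians(-10.3))]);tx=np.array([-ty[1],ty[0]])
a=np.c_[d[:,:2]@tx,d[:,:2]@ty,d[:,2]]
m=(abs(a[:,0])<25)&(abs(a[:,1])<50)&(a[:,2]>-15)&(a[:,2]<120); a=a[m]
for z in range(-15,120,5):
    b=a[(a[:,2]>=z)&(a[:,2]<z+5)]
    if len(b): print(z,len(b),"x",b[:,0].min().round(),b[:,0].max().round(),"y",np.sort(b[:,1])[[0,len(b)//4,len(b)//2,3*len(b)//4,-1]].round())
p,PP=spool("wrist")
st();tcp()
cr=p["frame"][180:320,200:430]; save("w4",cv2.resize(cr,(800,487),interpolation=cv2.INTER_CUBIC))
```

```text
25 1 x 9.0 9.0 y [-15. -15. -15. -15. -15.]
30 119 x 4.0 11.0 y [-24. -18. -14.  18.  24.]
35 146 x -2.0 11.0 y [-23. -17.  14.  18.  24.]
40 166 x 1.0 12.0 y [-23. -17. -14.  18.  24.]
45 151 x 2.0 11.0 y [-23. -19. -14.  19.  24.]
50 175 x 4.0 11.0 y [-23. -19.  15.  19.  24.]
55 210 x -10.0 11.0 y [-24. -19.  15.  19.  25.]
60 149 x -9.0 11.0 y [-25. -21.  17.  22.  26.]
65 40 x -10.0 11.0 y [-26. -21. -14.  15.  26.]
70 46 x -10.0 1.0 y [-15. -14. -14.  15.  15.]
75 549 x -10.0 4.0 y [-19. -16.  15.  17.  20.]
80 207 x -8.0 7.0 y [-19. -19. -14.  19.  20.]
85 116 x -4.0 9.0 y [-19. -19. -19.  20.  20.]
90 147 x -1.0 11.0 y [-21. -19.  19.  20.  22.]
95 160 x 2.0 14.0 y [-21. -19. -19.  20.  21.]
100 114 x 6.0 18.0 y [-20. -19.  19.  20.  20.]
105 165 x 9.0 20.0 y [-20. -19.  19.  19.  20.]
110 153 x 13.0 24.0 y [-19. -19. -18.  19.  20.]
115 171 x 16.0 25.0 y [-20. -19. -18.  19.  20.]
wrist 0.98 3904 [[-92.2, -31.2, 23.5], [-75.8, -0.6, 40.9], [-66.8, 25.5, 47.1]]
t 6.12 pos [504.1 -71.2  25. ] ty -11.0 tz [-0. -0. -1.] F [0.  0.2 0.2] w 33.2 gf 0.0 q [-0.52  0.2   0.67  2.   -0.15  0.98  0.03]
tcp hf [-82.7   0.1]
```

View pics/w4.png

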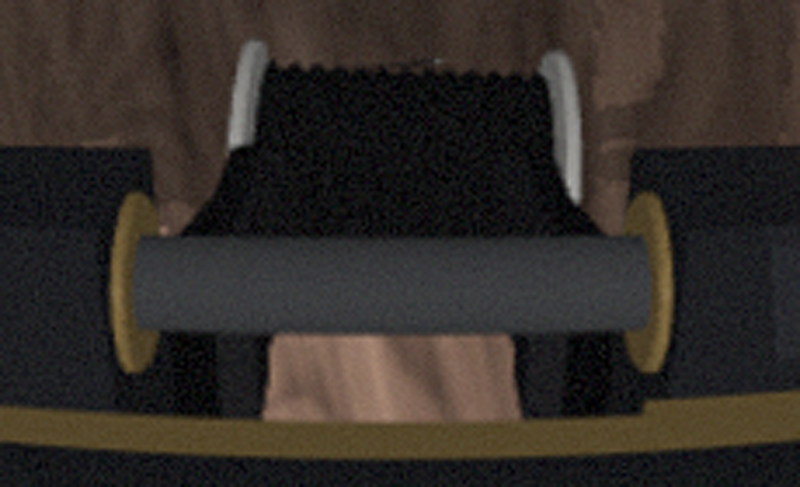

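The reported TCP is about 30 mm below the visible fingertips, which explains the finger tips skating on the spool's top. I'll lift, go back behind the spool and re-measure the tips in the air.

Emit:
{"method": "move_arm", "body": {"increments": "0 0 12 0 0 0 158; 0 0 20 0 0 0 158; 0 0 20 0 0 0 158; -3 -14.7 10 0 0 0 158; -3 -14.7 0 0 0 0 158; -3 -14.7 0 0 0 0 158; -2.4 -14.7 0 0 0 0 158; 0 0 0 0 0 0 158"}}

```text
time: 6.78
position: [0.4918, -0.1347, 0.0879]
tool_rot: [2.428, 1.991, -0.001]
ft_force: [0.5, 0.2, -0.6]
grip_width: 0.381
grip_force: 0.0
```

```bash
cat >> h.py <<'E'
def tips():
    s=ctrl.get_state(); t=np.array(s["position"])*1000; M=Rm(s["tool_rot"])
    for n in ("wrist","side"):
        p=ctrl.get_image(n); P=((wcloud if n=="wrist" else cloud)(p)*1000).reshape(-1,3); P=P[np.isfinite(P[:,0])]
        a=(P-t)@M; a[:,2]*=-1   # height above TCP along -tool z
        m=(abs(a[:,0])<14)&(abs(a[:,1])<60)&(a[:,2]>-30)&(a[:,2]<70)&(P[:,2]>60); a=a[m]
        print(n,[(int(z),int(((a[:,2]>=z)&(a[:,2]<z+5)).sum())) for z in range(-30,65,5)], "y",np.percentile(a[:,1],[1,25,75,99]).round() if len(a) else "")
E
python3 - <<'E'
from h import *
st();tcp();tips();spool()
E
```

```text
t 6.78 pos [ 491.8 -134.7   87.9] ty -11.31 tz [ 0.001 -0.002 -1.   ] F [ 0.5  0.2 -0.6] w 33.1 gf 0.0 q [-0.47  0.11  0.73  1.95 -0.08  1.11  0.1 ]
tcp hf [-1.474e+02  1.000e-01]
wrist [(-30, 0), (-25, 0), (-20, 0), (-15, 0), (-10, 0), (-5, 0), (0, 0), (5, 0), (10, 0), (15, 0), (20, 0), (25, 4), (30, 111), (35, 150), (40, 171), (45, 182), (50, 171), (55, 194), (60, 162)] y [-26. -20.  21.  27.]
side [(-30, 0), (-25, 0), (-20, 0), (-15, 0), (-10, 0), (-5, 0), (0, 0), (5, 0), (10, 0), (15, 0), (20, 0), (25, 0), (30, 14), (35, 13), (40, 16), (45, 11), (50, 19), (55, 13), (60, 11)] y [-24. -19.  23.  30.]
side 0.77 331 [[-113.5, -32.2, 17.9], [-104.2, -4.6, 39.4], [-82.9, 26.5, 49.0]]
```

Emit:
{"method": "move_arm", "body": {"increments": "0 0 0 0 0 0 0; 0 0 0 0 0 0 0; 0 0 0 0 0 0 0; 0 0 0 0 0 0 0; 0 0 0 0 0 0 0; 0 0 0 0 0 0 0; 0 0 0 0 0 0 0; 0 0 0 0 0 0 0"}}

```text
time: 7.65
position: [0.4928, -0.13, 0.0872]
tool_rot: [2.424, 1.998, -0.0]
ft_force: [0.2, -1.1, -1.1]
grip_width: 0.905
grip_force: 0.0
```

Run:
```python
from h import *
print(ctrl.grip_point_offset);st();tcp();tips()
```

```text
0.0187
t 7.65 pos [ 492.8 -130.    87.2] ty -11.0 tz [ 0. -0. -1.] F [ 0.2 -1.1 -1.1] w 78.7 gf 0.0 q [-0.47  0.12  0.73  1.95 -0.09  1.11  0.1 ]
tcp hf [-142.6    0. ]
wrist [(-30, 0), (-25, 0), (-20, 0), (-15, 0), (-10, 0), (-5, 0), (0, 0), (5, 0), (10, 0), (15, 0), (20, 0), (25, 1), (30, 174), (35, 196), (40, 199), (45, 207), (50, 192), (55, 231), (60, 166)] y [-49. -42.  42.  49.]
side [(-30, 0), (-25, 0), (-20, 0), (-15, 0), (-10, 0), (-5, 0), (0, 0), (5, 0), (10, 0), (15, 0), (20, 0), (25, 1), (30, 10), (35, 17), (40, 11), (45, 10), (50, 18), (55, 16), (60, 14)] y [-50. -43.  47.  54.]
```

The tips sit a constant 30 mm above the reported TCP. So for tips at 12 mm, the TCP must be at about z = -18. I'm descending behind the spool, 40 mm open.

Emit:
{"method": "move_arm", "body": {"increments": "1.2 -0.2 -20 0 0 0 138; 1.2 -0.3 -20 0 0 0 138; 0 0 -20 0 0 0 138; 0 0 -20 0 0 0 138; 0 0 -12 0 0 0 138; 0 0 -6 0 0 0 138; 0 0 -5 0 0 0 138; 0 0 -2 0 0 0 138"}}

```text
time: 8.42
position: [0.4954, -0.1306, -0.0179]
tool_rot: [2.424, 1.998, -0.0]
ft_force: [-0.7, 0.9, -0.2]
grip_width: 0.504
grip_force: 0.0
```

Run:
```python
from h import *
st();tcp();spool("side")
```

```text
t 8.42 pos [ 495.4 -130.6  -17.9] ty -11.0 tz [ 0. -0. -1.] F [-0.7  0.9 -0.2] w 43.8 gf 0.0 q [-0.41  0.29  0.69  2.03 -0.23  0.9   0.22]
tcp hf [-142.7   -2.7]
side 0.45 57 [[-110.6, -30.3, 29.6], [-107.7, -7.2, 35.5], [-103.7, 13.5, 40.1]]
```

Emit:
{"method": "move_arm", "body": {"increments": "0.8 3.9 0 0 0 0 138; 0.8 3.9 0 0 0 0 138; 0.8 3.9 0 0 0 0 138; 0.8 3.9 0 0 0 0 138; 0.8 3.9 0 0 0 0 138; 0.8 3.9 0 0 0 0 138; 0.8 3.9 0 0 0 0 138; 0.8 3.9 0 0 0 0 138"}}

```text
time: 9.18
position: [0.5017, -0.0987, -0.0178]
tool_rot: [2.424, 1.999, 0.0]
ft_force: [-0.4, 0.8, -0.2]
grip_width: 0.457
grip_force: 0.0
```

Run:
```python
from h import *
st();tcp();spool("wrist")
```

```text
t 9.18 pos [501.7 -98.7 -17.8] ty -10.99 tz [ 0.  0. -1.] F [-0.4  0.8 -0.2] w 39.7 gf 0.0 q [-0.46  0.28  0.68  2.03 -0.23  0.9   0.15]
tcp hf [-110.2   -2.8]
wrist 0.59 11953 [[-91.2, -30.9, 28.4], [-69.0, -2.1, 43.7], [-52.4, 26.6, 49.9]]
```

Emit:
{"method": "move_arm", "body": {"increments": "0.7 4.2 0 0 0 0 138; 0.7 4.2 0 0 0 0 138; 0.7 4.2 0 0 0 0 138; 0.7 4.2 0 0 0 0 138; 0.7 4.2 0 0 0 0 138; 0.7 4.2 0 0 0 0 138; 0.7 4.2 0 0 0 0 138; 0.7 4.2 0 0 0 0 138"}}

```text
time: 9.95
position: [0.5073, -0.0652, -0.0178]
tool_rot: [2.424, 1.998, 0.0]
ft_force: [0.6, -1.0, 0.4]
grip_width: 0.46
grip_force: 0.0
```

Run:
```python
from h import *
st();tcp();p,P=spool("wrist")
q=P[ctrl.silhouettes("spool_center",p)[0]["region"]]*1000;q=q[np.isfinite(q[:,0])&(q[:,2]>20)&(q[:,2]<60)];h=np.c_[(q[:,:2]-H)@U,(q[:,:2]-H)@V,q[:,2]]
for a,b in ((-40,-22),(-10,10),(18,40)):
    g=h[(h[:,1]>a)&(h[:,1]<b)]; print(a,b,np.percentile(g[:,0],[1,99]).round(1))
q=sel(P,(.52,.01),.065,.054,.062); print(rect(q))
```

```text
t 9.95 pos [507.3 -65.2 -17.8] ty -11.0 tz [ 0. -0. -1.] F [ 0.6 -1.   0.4] w 40.0 gf 0.0 q [-0.52  0.28  0.66  2.03 -0.22  0.9   0.07]
tcp hf [-76.2  -1.9]
wrist 0.75 12065 [[-57.9, -31.4, 27.5], [-35.4, -2.5, 43.6], [-18.8, 26.4, 50.0]]
-40 -22 [-62.1 -16.3]
-10 10 [-57.3 -19.4]
18 40 [-62.  -15.5]
(5976, array([520. ,   9.9]), array([68. , 80.6]), 78.5, 'z', array([0.0549, 0.0576, 0.0589]))
```

Emit:
{"method": "move_arm", "body": {"increments": "0.7 4 0 0 0 0 138; 0.7 4 0 0 0 0 138; 0.7 4 0 0 0 0 138; 0.7 4 0 0 0 0 138; 0.7 4 0 0 0 0 138; 0.7 4 0 0 0 0 138; 0.7 4 0 0 0 0 138; 0.7 4 0 0 0 0 138"}}

```text
time: 10.77
position: [0.5129, -0.033, -0.0178]
tool_rot: [-2.424, -1.998, -0.0]
ft_force: [0.2, -0.5, -0.5]
grip_width: 0.462
grip_force: 0.0
```

Emit:
{"method": "move_arm", "body": {"increments": "0.4 2 0 0 0 0 138; 0.4 2 0 0 0 0 138; 0.2 1 0 0 0 0 138; 0.2 1 0 0 0 0 138; 0.2 1 0 0 0 0 138; 0.2 1 0 0 0 0 138; 0 0 0 0 0 0 138; 0 0 0 0 0 0 138"}}

```text
time: 11.43
position: [0.5144, -0.0257, -0.0178]
tool_rot: [2.424, 1.998, 0.0]
ft_force: [-0.3, -0.2, -0.9]
grip_width: 0.455
grip_force: 0.1
```

Run:
```python
from h import *
st();tcp();p,P=spool("wrist")
q=P[ctrl.silhouettes("spool_center",p)[0]["region"]]*1000;q=q[np.isfinite(q[:,0])&(q[:,2]>20)&(q[:,2]<60)];h=np.c_[(q[:,:2]-H)@U,(q[:,:2]-H)@V,q[:,2]]
for a,b in ((-40,-22),(-10,10),(18,40)):
    g=h[(h[:,1]>a)&(h[:,1]<b)]; print(a,b,np.percentile(g[:,0],[1,99]).round(1))
```

```text
t 11.43 pos [514.4 -25.7 -17.8] ty -11.0 tz [ 0.  0. -1.] F [-0.3 -0.2 -0.9] w 39.5 gf 0.1 q [-0.57  0.29  0.64  2.02 -0.22  0.9  -0.01]
tcp hf [-36.1  -1.3]
wrist 0.65 12041 [[-17.4, -31.3, 28.0], [4.9, -2.4, 43.7], [21.3, 26.4, 50.1]]
-40 -22 [-21.6  23.5]
-10 10 [-16.9  21. ]
18 40 [-20.9  23.9]
```

Emit:
{"method": "move_arm", "body": {"increments": "0.1 0.5 0 0 0 0 138; 0.1 0.5 0 0 0 0 138; 0.1 0.5 0 0 0 0 138; 0.1 0.5 0 0 0 0 138; 0.1 0.5 0 0 0 0 138; 0 0 0 0 0 0 138; 0 0 0 0 0 0 138; 0 0 0 0 0 0 138"}}

```text
time: 12.25
position: [0.5146, -0.0249, -0.0178]
tool_rot: [2.425, 1.996, -0.002]
ft_force: [-1.5, -5.0, 1.7]
grip_width: 0.465
grip_force: 2.8
```

Run:
```python
from h import *
st();tcp();p,P=spool("wrist")
```

```text
t 12.25 pos [514.6 -24.9 -17.8] ty -11.08 tz [-0.    -0.002 -1.   ] F [-1.5 -5.   1.7] w 40.5 gf 2.8 q [-0.58  0.29  0.64  2.02 -0.22  0.9  -0.01]
tcp hf [-35.3  -1.4]
wrist 0.69 11945 [[-16.9, -31.2, 28.0], [5.1, -2.5, 43.7], [21.4, 26.5, 50.0]]
```

Emit:
{"method": "move_arm", "body": {"increments": "-0.2 -1 0 0 0 0 138; -0.2 -1 0 0 0 0 138; -0.4 -2 0 0 0 0 138; -1 -5 0 0 0 0 138; -2 -10 0 0 0 0 138; -2 -10 0 0 0 0 138; -2 -10 10 0 0 0 138; 0 0 35 0 0 0 138"}}

```text
time: 13.02
position: [0.5019, -0.0655, 0.0241]
tool_rot: [-2.425, -1.991, 0.014]
ft_force: [0.6, 0.7, 0.0]
grip_width: 0.455
grip_force: 0.0
```

Emit:
{"method": "move_arm", "body": {"increments": "0 0 38 0 0 4 120; 0 0 38 0 0 5 120; 0 20 25 0 0 5 120; 0 38 0 0 0 5 120; 0 38 0 0 0 5 120; 0 38 0 0 0 5 120; 0 38 0 0 0 5 120; 0 38 0 0 0 5 120"}}

```text
time: 13.68
position: [0.5072, 0.1483, 0.1293]
tool_rot: [1.614, 2.694, 0.002]
ft_force: [-0.1, 0.1, 0.4]
grip_width: 0.532
grip_force: 0.0
```

Run:
```python
from h import *
st();tcp();p,P=spool("wrist");spool("side")
q=sel(P,(.52,.01),.065,.054,.062); print("tops",rect(q))
for nm,c,r,zs in (("cover plate",(.505,.275),.07,(.028,.046)),("rib",(.505,.275),.05,(.06,.08))):
    q=sel(P,c,r,*zs); print(nm,rect(q) if len(q)>4 else len(q))
save("w5",p["frame"])
```

```text
t 13.68 pos [507.2 148.3 129.3] ty 28.15 tz [ 0.001  0.001 -1.   ] F [-0.1  0.1  0.4] w 46.3 gf 0.0 q [-0.79  0.1   0.48  1.85 -0.05  1.2   0.2 ]
tcp hf [133.3  38.9]
wrist 0.42 119 [[5.9, -9.9, 39.3], [12.4, 0.9, 42.4], [15.8, 7.0, 45.3]]
side 0.87 344 [[-22.6, -33.6, 15.0], [-12.9, -4.2, 39.5], [22.1, 25.4, 49.8]]
tops (137, array([526.2,  38. ]), array([ 4.9, 33.6]), 79.9, 'z', array([0.0546, 0.0574, 0.0586]))
cover plate (6436, array([504.5, 276.5]), array([80.5, 96.3]), 36.3, 'z', array([0.0348, 0.036 , 0.0374]))
rib (910, array([504.1, 276.6]), array([15.4, 46.2]), 37.0, 'z', array([0.0625, 0.0658, 0.0672]))
```

Emit:
{"method": "move_arm", "body": {"increments": "-0.7 32 0 0 0 2.2 120; -0.7 32 0 0 0 2.2 120; -0.8 32 0 0 0 2.2 120; -0.7 32 -15 0 0 2.1 120; 0 0 -30 0 0 0 120; 0 0 -20 0 0 0 120; 0 0 0 0 0 0 120; 0 0 0 0 0 0 120"}}

```text
time: 14.55
position: [0.5046, 0.2729, 0.0629]
tool_rot: [-1.414, -2.805, 0.004]
ft_force: [0.1, -0.2, 0.4]
grip_width: 0.531
grip_force: 0.0
```

Run:
```python
from h import *
st();p=ctrl.get_image("wrist");P=wcloud(p)
for nm,c,r,zs in (("plate",(.505,.275),.07,(.028,.046)),("rib",(.505,.275),.05,(.06,.07))):
    q=sel(P,c,r,*zs); print(nm,rect(q) if len(q)>4 else len(q))
p=ctrl.get_image("side");P=cloud(p);
for nm,c,r,zs in (("plate",(.505,.275),.07,(.028,.046)),("rib",(.505,.275),.05,(.06,.07))):
    q=sel(P,c,r,*zs); print(nm,rect(q) if len(q)>4 else len(q))
```

```text
t 14.55 pos [504.6 272.9  62.9] ty 36.49 tz [-0.001 -0.002 -1.   ] F [ 0.1 -0.2  0.4] w 46.2 gf 0.0 q [-0.88  0.27  0.38  1.81 -0.11  1.09  0.18]
plate (8851, array([501. , 281.7]), array([80.1, 84.3]), 36.6, 'z', array([0.0349, 0.036 , 0.0372]))
rib (1477, array([504.5, 277.5]), array([15. , 45.3]), 36.1, 'z', array([0.0642, 0.0658, 0.0669]))
plate (354, array([507.7, 274.8]), array([85.4, 96. ]), 31.8, 'z', array([0.0325, 0.0365, 0.041 ]))
rib (53, array([505.7, 274.3]), array([16.3, 48.7]), 36.0, 'z', array([0.0606, 0.0655, 0.0691]))
```

Emit:
{"method": "move_arm", "body": {"increments": "0 2 0 0 0 0 120; 0 2 0 0 0 0 120; 0 0 -15 0 0 0 120; 0 0 -15 0 0 0 120; 0 0 -10 0 0 0 120; 0 0 -6 0 0 0 120; 0 0 -5 0 0 0 120; 0 0 0 0 0 0 120"}}

```text
time: 15.32
position: [0.5039, 0.2796, 0.0116]
tool_rot: [-1.409, -2.808, 0.001]
ft_force: [0.0, 0.0, 0.7]
grip_width: 0.525
grip_force: 0.0
```

Emit:
{"method": "move_arm", "body": {"grip_force": 25, "increments": "0 0 0 0 0 0 240; 0 0 0 0 0 0 240; 0 0 0 0 0 0 240; 0 0 0 0 0 0 240; 0 0 0 0 0 0 240; 0 0 0 0 0 0 240; 0 0 0 0 0 0 240; 0 0 0 0 0 0 240"}}

```text
time: 15.98
position: [0.5042, 0.2799, 0.0124]
tool_rot: [1.409, 2.808, 0.0]
ft_force: [-0.8, 0.1, 1.2]
grip_width: 0.158
grip_force: 25.0
```

Run:
```python
from h import *
st()
```

```text
t 15.98 pos [504.2 279.9  12.4] ty 36.71 tz [ 0.  0. -1.] F [-0.8  0.1  1.2] w 13.7 gf 25.0 q [-0.87  0.33  0.37  1.84 -0.14  0.99  0.2 ]
```

Emit:
{"method": "move_arm", "body": {"increments": "0 0 3 0 0 0 240; 0 0 6 0 0 0 240; 0 0 15 0 0 0 240; 0 0 20 0 0 0 240; 0 0 20 0 0 0 240; 0 0 20 0 0 0 240; 0 -5 12 0 0 0 240; 1 -10 4 0 0 2.3 240"}}

```text
time: 16.65
position: [0.5061, 0.2666, 0.1149]
tool_rot: [1.348, 2.836, 0.006]
ft_force: [0.4, 0.8, -1.8]
grip_width: 0.16
grip_force: 25.0
```

Emit:
{"method": "move_arm", "body": {"increments": "2 -25 0 0 0 5 240; 2 -35 0 0 0 5 240; 2 -38 0 0 0 5 240; 2 -38 0 0 0 5 240; 2 -38 0 0 0 5 240; 2 -38 0 0 0 5 240; 2 -28 0 0 0 5 240; 1 -14 0 0 0 5 240"}}

```text
time: 17.32
position: [0.5197, 0.0049, 0.1124]
tool_rot: [0.304, 3.127, -0.002]
ft_force: [1.0, 0.7, -1.4]
grip_width: 0.158
grip_force: 25.0
```

Run:
```python
from h import *
st();tcp()
s=ctrl.get_state();t=np.array(s["position"])*1000
p=ctrl.get_image("wrist");P=wcloud(p);save("w6",p["frame"])
c=t[:2]/1000; print("TCP",t.round(1))
gz=(t[2]+43.6)/1000
for nm,r,zs in (("plate",.075,(gz-.026,gz-.015)),("rib",.05,(gz+.003,gz+.014))):
    q=sel(P,c,r,*zs); print(nm,rect(q) if len(q)>4 else len(q))
q=sel(P,(.52,.01),.065,.054,.062); print("tops",rect(q) if len(q)>4 else len(q))
p=ctrl.get_image("side");P=cloud(p)
for nm,r,zs in (("plate",.075,(gz-.028,gz-.014)),("rib",.05,(gz+.003,gz+.014))):
    q=sel(P,c,r,*zs); print(nm,rect(q) if len(q)>4 else len(q))
q=sel(P,(.52,.01),.065,.052,.064); print("tops",rect(q) if len(q)>4 else len(q))
```

```text
t 17.32 pos [519.7   4.9 112.4] ty 78.89 tz [ 0.    -0.002 -1.   ] F [ 1.   0.7 -1.4] w 13.8 gf 25.0 q [-0.56  0.1   0.53  1.89 -0.05  1.16  1.37]
tcp hf [-5.  -0.7]
TCP [519.7   4.9 112.4]
plate (8022, array([520.2,   4.2]), array([80. , 93.2]), 78.6, 'z', array([0.1347, 0.136 , 0.1371]))
rib (1940, array([521.5,   7.6]), array([47.1, 31.7]), 4.9, 'z', array([0.1611, 0.1658, 0.1677]))
tops (303, array([487.3,  17. ]), array([67.2, 13.4]), 78.7, 'z', array([0.0561, 0.0578, 0.0591]))
plate (424, array([521.6,  -4.5]), array([81.2, 94.6]), 70.8, 'z', array([0.1327, 0.1362, 0.1389]))
rib 0
tops (117, array([521.8,   7. ]), array([69.8, 86.4]), 75.1, 'z', array([0.0529, 0.0573, 0.0606]))
```

View pics/w6.png

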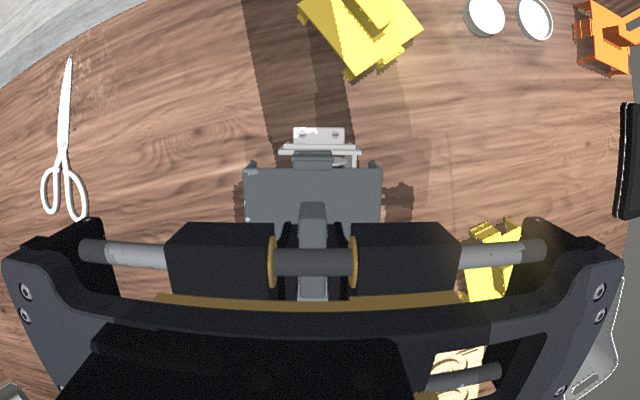

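The wrist view shows the cover in hand, plate at (313,195), square over the housing (its far wall at (320,150)). Next I work out the offset in the hand.

Run:
```python
from h import *
s=ctrl.get_state();t=np.array(s["position"])*1000;print(t.round(1))
a=np.radians(78.8);u=np.array([np.cos(a),np.sin(a)]);v=np.array([-u[1],u[0]])
p=ctrl.get_image("wrist");P=wcloud(p)*1000;P=P.reshape(-1,3);P=P[np.isfinite(P[:,0])]
def loc(P,z0,z1,c): 
    q=P[(P[:,2]>z0)&(P[:,2]<z1)];return np.c_[(q[:,:2]-c)@u,(q[:,:2]-c)@v,q[:,2]]
g=loc(P,t[2]+43.6-27,t[2]+43.6-14,t[:2]); g=g[(abs(g[:,0])<60)&(abs(g[:,1])<60)]
for y in range(-55,55,5):
    b=g[(g[:,1]>=y)&(g[:,1]<y+5)]
    if len(b)>3: print(y,len(b),np.percentile(b[:,0],[0.5,99.5]).round(1))
b=g[abs(abs(g[:,0])-30)<8]; print("plate y ext at |x|~30",np.percentile(b[:,1],[0.3,99.7]).round(1)); b=g[abs(g[:,0])<10]; print("clip y ext",b[:,1].min().round(1),b[:,1].max().round(1))
r=loc(P,t[2]+43.6+7,t[2]+43.6+13,t[:2]); r=r[(abs(r[:,0])<6)&(abs(r[:,1])<40)]; print("rib top y ext",np.percentile(r[:,1],[0.5,99.5]).round(1),len(r))
h=loc(P,54,62,H); h=h[(abs(h[:,0])<50)&(abs(h[:,1])<50)]; print("tops rel H",np.percentile(h[:,:2],[0.5,99.5],axis=0).round(1))
```

```text
[519.9   6.3 112.3]
-50 74 [-10.2   9.2]
-45 58 [-10.2   9.2]
-40 14 [-9.5  8.4]
-35 11 [-9.4  8.3]
-5 51 [-23.   22.1]
0 126 [-22.8  22. ]
5 499 [-39.9  39. ]
10 887 [-39.9  38.9]
15 935 [-39.8  38.9]
20 1201 [-39.4  38.7]
25 1192 [-39.7  38.8]
30 1179 [-39.5  38.8]
35 1328 [-39.4  38.6]
40 383 [-33.9  13.1]
45 112 [-11.6  11.3]
plate y ext at |x|~30 [ 1.3 40. ]
clip y ext -47.3 45.8
rib top y ext [-25.   20.6] 1313
tops rel H [[-33.2  26.9]
 [ 33.5  40. ]]
```

Emit:
{"method": "move_arm", "body": {"increments": "-0.8 2.2 0 0 0 -0.1 240; -0.9 2.3 0 0 0 0 240; 0 0 -5 0 0 0 240; 0 0 -10 0 0 0 240; 0 0 -10 0 0 0 240; 0 0 -6 0 0 0 240; 0 0 0 0 0 0 240; 0 0 0 0 0 0 240"}}

```text
time: 18.13
position: [0.5179, 0.0152, 0.0803]
tool_rot: [-0.304, -3.125, 0.001]
ft_force: [0.5, 0.3, -1.6]
grip_width: 0.161
grip_force: 25.0
```

```bash
cat > m.py <<'E'
from h import *
def rep():
    st();tcp();s=ctrl.get_state();t=np.array(s["position"])*1000
    a=np.radians(78.8);u=np.array([np.cos(a),np.sin(a)]);v=np.array([-u[1],u[0]])
    p=ctrl.get_image("wrist");P=wcloud(p)*1000;P=P.reshape(-1,3);P=P[np.isfinite(P[:,0])]
    def loc(z0,z1): 
        q=P[(P[:,2]>z0)&(P[:,2]<z1)];q=np.c_[(q[:,:2]-H)@u,(q[:,:2]-H)@v,q[:,2]]; return q[(abs(q[:,0])<60)&(abs(q[:,1])<60)]
    gz=t[2]+43.6
    g=loc(gz-25,gz-16); b=g[(g[:,1]>10)&(g[:,1]<38)]; print("cover x",np.percentile(b[:,0],[.5,99.5]).round(1),"skew",[np.percentile(g[(g[:,1]>k)&(g[:,1]<k+8),0],[.5,99.5]).mean().round(2) for k in (6,30)])
    b=g[abs(abs(g[:,0])-30)<8]; print("plate y max",np.percentile(b[:,1],99.7).round(1), "z",np.median(g[:,2]).round(1))
    r=loc(gz+6,gz+13); r=r[(abs(r[:,0])<6)&(abs(r[:,1])<40)]; print("rib y",np.percentile(r[:,1],[.5,99.5]).round(1),"z",np.median(r[:,2]).round(1))
    h=loc(53,60); print("tops",np.percentile(h[:,:2],[.5,99.5],axis=0).round(1).tolist() if len(h) else 0)
    return p
E
python3 -c "from m import *;rep()"
```

```text
t 18.13 pos [517.9  15.2  80.3] ty 78.89 tz [-0.002 -0.001 -1.   ] F [ 0.5  0.3 -1.6] w 14.0 gf 25.0 q [-0.56  0.13  0.52  1.93 -0.07  1.1   1.36]
tcp hf [4.7 3.1]
cover x [-35.2  43.4] skew [np.float64(4.09), np.float64(4.11)]
plate y max 43.1 z 104.0
rib y [-21.9  23.7] z 133.7
tops [[-32.9, 35.9], [34.1, 40.2]]
```

Emit:
{"method": "move_arm", "body": {"increments": "0.1 -2.1 0 0 0 0 240; 0.1 -2.1 0 0 0 0 240; 0 0 0 0 0 0 240; 0 0 -3 0 0 0 240; 0 0 -3 0 0 0 240; 0 0 0 0 0 0 240; 0 0 0 0 0 0 240; 0 0 0 0 0 0 240"}}

```text
time: 18.85
position: [0.5187, 0.0112, 0.0751]
tool_rot: [-0.304, -3.127, -0.0]
ft_force: [-0.4, 0.2, -0.7]
grip_width: 0.152
grip_force: 25.0
```

```bash
python3 -c "from m import *;rep();st()"
```

```text
t 18.85 pos [518.7  11.2  75.1] ty 78.9 tz [-0.  0. -1.] F [-0.4  0.2 -0.7] w 13.2 gf 25.0 q [-0.55  0.14  0.52  1.93 -0.08  1.09  1.38]
tcp hf [0.9 1.5]
cover x [-38.9  39.6] skew [np.float64(0.31), np.float64(0.31)]
plate y max 41.5 z 98.7
rib y [-23.3  22.3] z 128.6
tops [[-33.5, 35.6], [34.1, 40.1]]
t 18.9 pos [518.7  11.2  75.2] ty 78.91 tz [ 0.  0. -1.] F [ 0.4 -0.8 -1.9] w 13.9 gf 25.0 q [-0.55  0.14  0.52  1.93 -0.08  1.09  1.38]
```

Emit:
{"method": "move_arm", "body": {"increments": "-0.4 -0.2 -3 0 0 0 240; 0 0 -3 0 0 0 240; 0 0 -3 0 0 0 240; 0 0 -3 0 0 0 240; 0 0 -3 0 0 0 240; 0 0 -2 0 0 0 240; 0 0 0 0 0 0 240; 0 0 0 0 0 0 240"}}

```text
time: 19.57
position: [0.5182, 0.0109, 0.058]
tool_rot: [-0.304, -3.127, 0.0]
ft_force: [0.2, -0.8, -1.5]
grip_width: 0.158
grip_force: 25.0
```

```bash
python3 -c "from m import *;rep()"
```

```text
t 19.57 pos [518.2  10.9  58. ] ty 78.9 tz [-0. -0. -1.] F [ 0.2 -0.8 -1.5] w 13.8 gf 25.0 q [-0.55  0.16  0.52  1.95 -0.09  1.05  1.39]
tcp hf [0.5 1.9]
cover x [-39.3  39.3] skew [np.float64(-0.11), np.float64(-0.12)]
plate y max 41.9 z 81.6
rib y [-23.   22.7] z 111.5
tops [[-38.4, 38.4], [39.0, 48.4]]
```

Emit:
{"method": "move_arm", "body": {"grip_force": 55, "increments": "0 0 -1.5 0 0 0 240; 0 0 -1.5 0 0 0 240; 0 0 -1.5 0 0 0 240; 0 0 -1.5 0 0 0 240; 0 0 -1 0 0 0 240; 0 0 -1 0 0 0 240; 0 0 0 0 0 0 240; 0 0 0 0 0 0 240"}}

```text
time: 20.28
position: [0.5187, 0.0111, 0.0506]
tool_rot: [0.304, 3.126, 0.001]
ft_force: [-1.4, 0.8, 5.6]
grip_width: 0.153
grip_force: 55.0
```

```bash
python3 -c "from m import *;rep()"
```

```text
t 20.28 pos [518.7  11.1  50.6] ty 78.9 tz [ 0.001  0.    -1.   ] F [-1.4  0.8  5.6] w 13.3 gf 55.0 q [-0.55  0.17  0.52  1.96 -0.1   1.04  1.39]
tcp hf [0.8 1.5]
cover x [-39.1  39.5] skew [np.float64(0.11), np.float64(0.25)]
plate y max 41.6 z 74.3
rib y [-23.6  22.4] z 104.2
tops [[-37.9, 39.2], [38.0, 49.7]]
```

Emit:
{"method": "move_arm", "body": {"increments": "0 0 -1 0 0 0 240; 0 0 -1 0 0 0 240; 0 0 -1 0 0 0 240; 0 0 -1 0 0 0 240; 0 0 -1 0 0 0 240; 0 0 -1 0 0 0 240; 0 0 -1 0 0 0 240; 0 0 -1 0 0 0 240"}}

```text
time: 21.0
position: [0.5183, 0.0109, 0.0421]
tool_rot: [0.304, 3.127, 0.0]
ft_force: [-0.3, 0.3, 4.6]
grip_width: 0.158
grip_force: 55.0
```

```bash
python3 -c "from m import *;rep()"
```

```text
t 21.0 pos [518.3  10.9  42.1] ty 78.9 tz [ 0.  0. -1.] F [-0.3  0.3  4.6] w 13.7 gf 55.0 q [-0.54  0.18  0.52  1.97 -0.11  1.02  1.4 ]
tcp hf [0.6 1.8]
cover x [-39.2  39.3] skew [np.float64(0.12), np.float64(-0.02)]
plate y max 41.9 z 65.7
rib y [-23.   22.6] z 95.6
tops [[-38.8, 40.9], [39.0, 49.5]]
```

Emit:
{"method": "move_arm", "body": {"increments": "0 0 -1 0 0 0 240; 0 0 -1 0 0 0 240; 0 0 -1 0 0 0 240; 0 0 -1 0 0 0 240; 0 0 -1 0 0 0 240; 0 0 -1 0 0 0 240; 0 0 0 0 0 0 240; 0 0 0 0 0 0 240"}}

```text
time: 21.72
position: [0.5178, 0.0108, 0.0383]
tool_rot: [-0.304, -3.125, -0.001]
ft_force: [-9.1, -0.2, 20.4]
grip_width: 0.155
grip_force: 55.0
```

```bash
python3 -c "from m import *;rep()"
```

```text
t 21.72 pos [517.8  10.8  38.3] ty 78.89 tz [-0.002  0.001 -1.   ] F [-9.1 -0.2 20.4] w 13.5 gf 55.0 q [-0.54  0.19  0.52  1.97 -0.11  1.01  1.4 ]
tcp hf [0.3 2.3]
cover x [-39.6  39. ] skew [np.float64(-0.28), np.float64(-0.28)]
plate y max 42.3 z 61.9
rib y [-22.7  23. ] z 91.8
tops [[-39.1, 17.8], [39.7, 48.2]]
```

It is home: rib top at 91.8 mm against a target of 92, on a hard stop at 20 N. Now I relax, let go and retreat.

Emit:
{"method": "move_arm", "body": {"increments": "0 0 1 0 0 0 240; 0 0 1 0 0 0 240; 0 0 0 0 0 0 150; 0 0 0 0 0 0 150; 0 0 0 0 0 0 150; 0 0 0 0 0 0 150; 0 0 0 0 0 0 150; 0 0 0 0 0 0 150"}}

```text
time: 22.43
position: [0.5183, 0.0109, 0.038]
tool_rot: [-0.304, -3.127, 0.0]
ft_force: [-0.2, 0.4, -0.1]
grip_width: 0.398
grip_force: 0.0
```

Emit:
{"method": "move_arm", "body": {"increments": "0 0 5 0 0 0 150; 0 0 10 0 0 0 150; 0 0 25 0 0 0 150; 0 0 35 0 0 0 150; 0 0 38 0 0 0 150; 0 38 10 0 0 0 150; 0 38 0 0 0 0 150; 0 38 0 0 0 0 150"}}

```text
time: 23.1
position: [0.5196, 0.1261, 0.1643]
tool_rot: [0.307, 3.122, 0.005]
ft_force: [0.8, -0.2, -0.1]
grip_width: 0.408
grip_force: 0.0
```

Run:
```python
from h import *
st();p=ctrl.get_image("wrist");P=wcloud(p)
for nm,zs in (("plate",(.057,.067)),("rib",(.085,.1))):
    q=sel(P,(.52,.01),.065,*zs); print(nm,rect(q) if len(q)>4 else len(q))
q=sel(P,(.52,.01),.065,.057,.067)*1000;X=np.c_[q[:,:2],np.ones(len(q))];print("tilt",np.degrees(np.linalg.lstsq(X,q[:,2],rcond=None)[0][:2]).round(2))
p,P=spool("side");
for nm,zs in (("plate",(.054,.07)),("rib",(.085,.1))):
    q=sel(P,(.52,.01),.065,*zs); print(nm,rect(q) if len(q)>4 else len(q))
for n in("blue_spool_center","dish_center"): print(n,[np.round(r["centre"],3) for r in ctrl.find_in(n,p)[:1]])
save("s9",cv2.resize(p["frame"][160:290,230:400],(785,600),interpolation=cv2.INTER_CUBIC))
```

```text
t 23.1 pos [519.6 126.1 164.3] ty 78.77 tz [ 0.005  0.003 -1.   ] F [ 0.8 -0.2 -0.1] w 35.5 gf 0.0 q [-0.69  0.09  0.43  1.8  -0.04  1.26  1.12]
plate (3281, array([516.9,  11.2]), array([80.2, 88.9]), 78.5, 'z', array([0.0606, 0.0619, 0.0632]))
rib (450, array([512.3,  12.4]), array([14.6, 29.5]), 76.9, 'z', array([0.0863, 0.0915, 0.093 ]))
tilt [ 0.18 -0.11]
side 0.53 49 [[-42.3, -54.7, 5.0], [-18.3, 35.8, 6.2], [9.8, 50.8, 32.8]]
plate (521, array([522.5,   9.6]), array([83.6, 95.9]), 77.5, 'z', array([0.0593, 0.0624, 0.0656]))
rib (89, array([523.1,   7.9]), array([17.8, 43.2]), 73.8, 'z', array([0.0859, 0.0914, 0.0941]))
blue_spool_center [array([ 0.715, -0.027,  0.043])]
dish_center [array([ 0.559, -0.306,  0.008])]
```

View pics/s9.png

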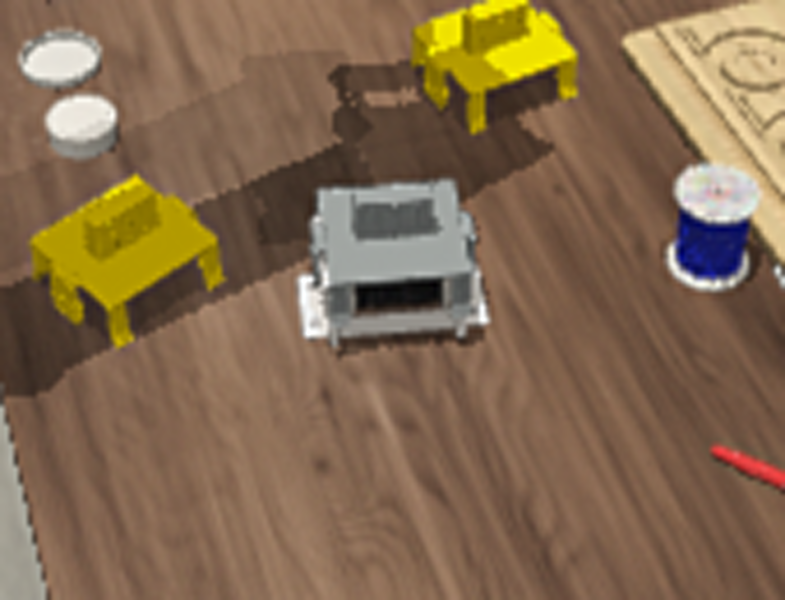

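The cover is level and home (plate top 61.9 mm, grip point near (400,230)), and the spool shows inside the mouth at (400,293). The bystanders are unmoved, so I'm handing in.

```bash
python3 -c "
from bench import ctrl
print(ctrl.close_job())"
```

```text
the job is handed in; nothing more can be done
None
```

I rolled the black spool against the stop wall and pressed the grey cover fully home, level on the housing and released. My first push went wrong: it pressed on top of the spool with about 31 N instead of rolling it, so I backed off and pushed again lower. The blue spool and glass dish stayed put, and I handed the job in at about 23 s; it returned no verdict.

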